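# Riddle the cleaned gas-line nuts and tip out the large ones

## Robot

A 6-joint arm with a two-finger parallel gripper is mounted at the origin on the work surface. World frame = base frame: x ahead of the robot, y to its left, z up, the work surface at z = 0. Lengths are in m, angles in rad, forces in N, time in s.
With the tool pointing down it reaches from about 0.425 to 1.125 m from the base axis. Payload 14.9 kg.
Tool frame: the origin (TCP) lies midway between the tips of the shut fingers; the grasp point (between the pads) lies 19 mm behind it; z points along the fingers, y is the line along which they close (so a half turn about z gives the same grasp; the last joint's range is limited). The gripper opens to 91 mm and grips with 3 to 60 N. Pads are 32 mm wide; open, the fingers measure 118 mm over their backs; the gripper's body (76 mm by 178 mm) begins 60 mm behind the grasp point.
Start: joints at [-1.339, 0.379, 1.734, -0, 1.028, -0.033], TCP at [0.183, -0.676, 0.214] pointing down, gripper open.
Joint ranges: [-2.77, 2.77], [-0.74, 2.19], [0, 2.66], [-1.06, 4.2], [0.31, 2.87], [-3.08, 3.08]. Speed limits (rad/s): [1.89, 1.89, 2.39, 3.14, 3.14, 3.14].

## Interface

Orientations are given as a 3x3 rotation matrix whose columns are the frame's x, y, z axes.
In Python, from rig import env, optics, nets gives the robot as it stands.
- The arm moves only by the tool step_arm, never from a script. Its argument "commands" is a list that holds one entry, the list of rows, each a list of 7 numbers: the shift along the world's x, y, z scaled (see below), then the turn, a rotation vector about the world's x, y, z scaled (see below), then the gripper's target within -1 to 1 (shut at 1, half-way at 0, fully open at -1). A call has 1 to 5 rows; each row is the pose to reach, as a shift and turn from the pose commanded when the call began; what a row does not reach only later rows make up. The controller multiplies each number of a shift by 0.15 m and each number of a turn by 0.5 rad. A row lasts 1/12 s, in which the tool goes at most 41.7 mm and 7.16 degrees, less where a joint would pass 70% of its speed; a pose out of reach is approached as far as the arm can. A call with a number of a shift or a turn outside -1 to 1 is refused whole. A call with a gripper value outside its range is refused whole. The fingers move at their own pace and stop on an object; "squeeze" is the grip in N (left out, the last holds). Time passes only in rows, so rows that repeat a pose let the fingers close. It gives the time, the measured TCP pose, the force, the opening and the grip force at its end, in the units of the state.
- env.sense(): the state, without advancing time (a new reading comes with each control period).
- optics.grab_frame(name): name is "side" or "top"; returns (picture, depth): 480x640x3 uint8, blue, green, red; 480x640 float32, m along the optical axis (not along the pixel's ray), 0 where there is no reading.
- optics.camera_model(name): a dict with "mtx" (3x3 intrinsics, pixels), "xyz" and "rotation" of the camera in the world. Camera axes: x right, y down, z forward; pixel columns grow to the right and rows downward; lengths in m; the calibration is good to about 2 mm. A picture is of the moment at which its call begins. camera_model takes no time and is no camera call.
- env.sign_off(): hands the job in; it is judged then, once.
Trained networks look in the newest picture that a camera, given by its name, has taken for a name from the list of things; names that differ only in an ending like _2 or _b are one class to them, and where a whole thing is asked for, a point or a joint stands for the part that bears it (a point fixed in the world has none). Each returns a list of dicts, best first, with "confidence" (0 to 1); they miss things now and then, are a little off and sometimes report something else, mostly with a low value. They report only what shows in the picture. A call takes as long as a camera call.
- nets.regions_of(camera, thing): "pixels" (480x640 bool, what is visible of it).
- nets.spot_point(camera, thing): "position" ([x, y, z] in m, in world coordinates, good to about 4 mm: a listed point, or the origin of a listed thing).
The state is a dict: "time_s": time; "joint_positions": joint angles; "qd": joint speeds; "effort": joint torques, N m; "ee_pos": TCP position; "orientation": TCP orientation; "contact_force": force on the tool from outside, world axes, zero at the start; "torque": the same for the moment, N m; "width": opening from 0.0 (shut) to 1.0 (fully open); "gripper_force": force on a finger pad.
Only numpy, scipy, OpenCV 4.12 (cv2) and the standard library are available. Lean on these libraries where they do the work, as an engineer would, in place of code of your own. Each camera call takes 0.05 s, during which the arm holds its last target. There are 200 camera calls.

## Task

The brass nuts in the dipping basket have just come out of the ultrasonic bath: shake the basket over the grey tray until all five small nuts have dropped through its floor into the tray while the three large ones stay in it, then tip the large ones into the blue bin. Put the empty basket back, standing upright on the green mat, and let go. Do not touch the degreased nuts with the gripper, and leave the vial rack, beaker and jar where they are.

Things in the scene. Friction and masses are not known exactly. Their poses are not given: they have to be found in the camera images.
- basket_handle (a point): Centre of the blue handle bar of a loose steel dipping basket (about 300 g empty). Axes of the basket: x along its length, y along the bar, z up. The bar is fixed level over the basket's middle, 112 mm above its underside: 14 mm thick (x), 132 mm long, 18 mm tall, on flat uprights at y = +-64 mm. Side walls at y = +-61 mm, 46 mm high. Same both ways round.
- basket_floor (a point): Centre of the basket's floor, on its upper face, 4 mm above the underside, 108 mm under the handle's centre. Floor 137 (x) x 126 mm: five flat cross bars along y, 13 mm wide, at x = -62, -31, 0, 31, 62 mm; the four open slots between are 18 mm wide, 120 mm long. Brass slides on it at 12 to 17 degrees of tilt, or when jerked along x at over 3 m/s2.
- basket_lip0 (a point): Middle of the open pouring lip at the basket's +x end: upper edge of a solid ramp that rises outward at 30 degrees from the floor's end. 118 mm from the basket's middle, 29 mm above the underside, 83 mm below the handle's centre. Nuts slide off over it once the basket is tipped clearly beyond 47 degrees.
- basket_lip1 (a point): The same at the -x end.
- mat: Flat green drying mat, fixed, 230 x 190 x 5 mm (x, y, z); origin at the centre of its underside, which is on the bench (z = 0). The basket stands on it at the start.
- tray: Shallow grey open tray, fixed, 240 x 210 x 35 mm outside (x, y, z), walls and floor 4 mm; origin at the centre of its underside. For the small nuts.
- bin: Blue open bin, fixed, 220 x 190 x 65 mm outside (x, y, z), walls and floor 4 mm; origin at the centre of its underside. For the large nuts.
- vial_rack: Bystander: grey rack of blue-capped vials, 75 x 120 mm, 47 mm tall, loose; origin at the centre of its underside.
- beaker: Bystander: glass beaker, 70 mm wide, 90 mm tall, loose; origin at the centre of its underside.
- jar: Bystander: amber jar with a white lid, 56 mm wide, 70 mm tall, loose; origin at the centre of its underside.
- large0_mid (a point): Centre of a large hexagonal brass nut, 30 mm across flats, 30 mm long along its z (the bore), 100 g; it cannot pass the slots.
- large1_mid (a point): Centre of a large hexagonal brass nut, 30 mm across flats, 30 mm long along its z (the bore), 100 g; it cannot pass the slots.
- large2_mid (a point): Centre of a large hexagonal brass nut, 30 mm across flats, 30 mm long along its z (the bore), 100 g; it cannot pass the slots.
- small0_mid (a point): Centre of a small hexagonal brass nut, 12 mm across flats, 11 mm long along its z (the bore), 10 g; it rests on a cross bar of the basket's floor at the start and passes through the slots.
- small1_mid (a point): Centre of a small hexagonal brass nut, 12 mm across flats, 11 mm long along its z (the bore), 10 g; it rests on a cross bar of the basket's floor at the start and passes through the slots.
- small2_mid (a point): Centre of a small hexagonal brass nut, 12 mm across flats, 11 mm long along its z (the bore), 10 g; it rests on a cross bar of the basket's floor at the start and passes through the slots.
- small3_mid (a point): Centre of a small hexagonal brass nut, 12 mm across flats, 11 mm long along its z (the bore), 10 g; it rests on a cross bar of the basket's floor at the start and passes through the slots.
- small4_mid (a point): Centre of a small hexagonal brass nut, 12 mm across flats, 11 mm long along its z (the bore), 10 g; it rests on a cross bar of the basket's floor at the start and passes through the slots.

How it is judged:
By the outcome, as a careful person would: the job done as asked, in the order asked, and still so for the second after the job is handed in, with the robot touching nothing.
It also fails if it takes over 67 s, if anything falls off the work surface, if the arm or the gripper's body presses on something with over 40 N, if the wrist force passes 120 N, or if a joint passes its speed limit or range.

## Working session

There is one attempt and no reset: what is moved stays moved. The work goes in short steps, Python scripts to look and compute and a tool call to move; the robot and the scene stay as the last step left them, time stands still between calls to the robot, and variables do not carry over. Pictures are saved under pics/ and viewed, at most 10 in all, crops included, and the job is handed in when it is done.

Besides the shell and the picture viewer there is one more tool, called after ">>>" in YAML: its name, and indented under it one key for each argument. step_arm: Moves the arm, as the interface text tells. Its arguments: {"type":"object","properties":{"commands":{"type":"array"},"squeeze":{"type":"number"}},"required":["commands"]}

```bash
mkdir -p pics; ls; cat > h.py <<'E'
from rig import env, optics, nets
import numpy as np, cv2
def snap(cam,name):
    p,d=optics.grab_frame(cam); cv2.imwrite('pics/'+name+'.png',p); return p,d
def pt(cam,thing,n=1):
    r=nets.spot_point(cam,thing)
    for q in r[:n]: print(cam,thing,np.round(q['position'],3),round(q['confidence'],2))
    return r
E
python3 - <<'E'
from h import *
s=env.sense()
print({k:np.round(v,3).tolist() for k,v in s.items()})
for c in('top','side'):
    snap(c,c+'0')
    m=optics.camera_model(c); print(c,np.round(m['xyz'],3),np.round(m['rotation'],3).tolist(),m['mtx'][0][0])
for t in['basket_handle','basket_floor','basket_lip0','basket_lip1','mat','tray','bin','vial_rack','beaker','jar']:
    pt('top',t,2)
for t in['basket_handle','basket_lip0','basket_lip1']: pt('side',t,2)
print(env.sense()['time_s'])
E
```

```text
pics
{'time_s': 0.0, 'joint_positions': [-1.339, 0.379, 1.735, 0.0, 1.028, -0.033], 'qd': [0.0, 0.002, 0.0, 0.0, -0.001, 0.002], 'effort': [-0.0, -76.373, -43.437, 0.065, 0.042, -0.0], 'ee_pos': [0.183, -0.675, 0.213], 'orientation': [[0.965, 0.262, -0.0], [0.262, -0.965, 0.001], [0.0, -0.001, -1.0]], 'contact_force': [0.324, 0.26, -0.258], 'torque': [0.028, -0.041, -0.01], 'gripper_force': 0.0, 'width': 1.001}
top [0.332 0.004 1.207] [[0.007, -0.983, 0.184], [-1.0, -0.01, -0.016], [0.017, -0.184, -0.983]] 456.3310561863886
side [ 0.42  -0.676  0.864] [[0.987, -0.106, 0.12], [-0.159, -0.728, 0.667], [0.017, -0.677, -0.736]] 459.0012211972824
top basket_handle [ 0.464 -0.348  0.119] 0.66
top basket_floor [ 0.465 -0.35   0.008] 0.77
top basket_lip0 [ 0.584 -0.356  0.036] 0.94
top basket_lip0 [ 0.348 -0.344  0.031] 0.58
top basket_lip1 [ 0.584 -0.356  0.036] 0.94
top basket_lip1 [ 0.348 -0.344  0.031] 0.58
top mat [ 0.478 -0.347 -0.003] 0.95
top tray [ 0.575 -0.025  0.001] 0.96
top bin [0.473 0.376 0.007] 0.72
top vial_rack [ 0.75  -0.241  0.001] 0.59
top beaker [ 0.713  0.284 -0.   ] 0.86
top beaker [ 0.578 -0.022  0.   ] 0.65
top jar [ 0.808 -0.032 -0.001] 0.61
top jar [ 0.5   -0.352  0.013] 0.55
side basket_handle [ 0.466 -0.347  0.118] 0.93
side basket_lip0 [ 0.348 -0.343  0.032] 0.97
side basket_lip0 [ 0.583 -0.354  0.033] 0.83
side basket_lip1 [ 0.348 -0.343  0.032] 0.97
side basket_lip1 [ 0.583 -0.354  0.033] 0.83
0.75
```

View pics/top0.png

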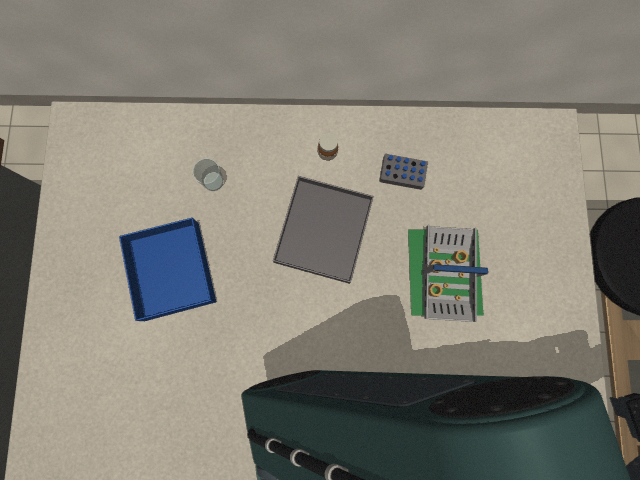

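View pics/side0.png

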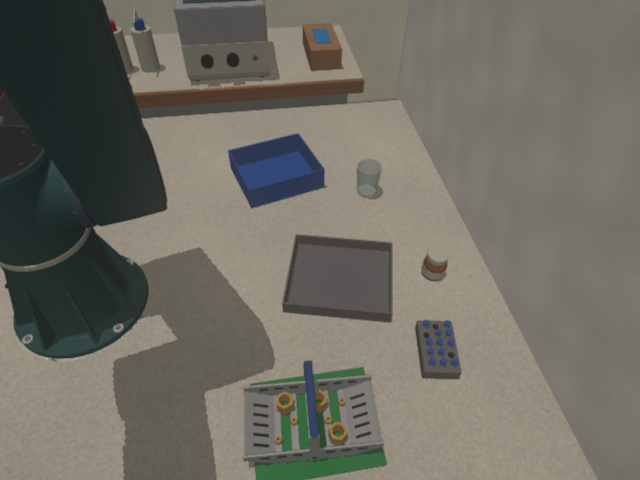

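The top view shows the basket on the green mat at about px (450,272). The tray is at (323,230), the bin at (168,270), the rack at (404,170), the beaker at (209,174) and the jar at (328,150). The networks' points match the pictures. The basket's centre is near (0.466, -0.349), yaw about -2.8°, with the bar along y. I'm moving above the handle and turning the tool +72° so it closes along the basket's x.

>>> step_arm:
  commands:
    - [[0.13, 0.15, 0, 0, 0, 0.17, -1], [0.26, 0.3, 0, 0, 0, 0.34, -1], [0.38, 0.44, 0, 0, 0, 0.5, -1], [0.5, 0.58, 0, 0, 0, 0.67, -1], [0.63, 0.725, 0, 0, 0, 0.838, -1]]
  squeeze: 60

```text
time_s: 1.17
ee_pos: [0.2782, -0.5659, 0.214]
orientation: [[0.773, 0.635, 0.0], [0.635, -0.773, -0.0], [-0.0, 0.0, -1.0]]
contact_force: [1.1, 0.2, -0.3]
width: 1.0
gripper_force: 0.0
```

>>> step_arm:
  commands:
    - [[0.13, 0.15, 0, 0, 0, 0.17, -1], [0.26, 0.3, 0, 0, 0, 0.34, -1], [0.38, 0.44, 0, 0, 0, 0.5, -1], [0.5, 0.58, 0, 0, 0, 0.67, -1], [0.63, 0.725, 0, 0, 0, 0.838, -1]]

```text
time_s: 1.58
ee_pos: [0.3729, -0.4571, 0.2141]
orientation: [[0.448, 0.894, 0.0], [0.894, -0.448, -0.0], [-0.0, 0.0, -1.0]]
contact_force: [0.1, -0.3, 0.3]
width: 1.002
gripper_force: 0.0
```

>>> step_arm:
  commands:
    - [[0.13, 0.15, 0, 0, 0, 0.17, -1], [0.26, 0.3, 0, 0, 0, 0.34, -1], [0.38, 0.44, 0, 0, 0, 0.5, -1], [0.63, 0.725, 0, 0, 0, 0.838, -1], [0.63, 0.725, 0, 0, 0, 0.838, -1]]

```text
time_s: 2.0
ee_pos: [0.4687, -0.3467, 0.2141]
orientation: [[0.041, 0.999, 0.001], [0.999, -0.041, 0.0], [0.0, 0.001, -1.0]]
contact_force: [-0.6, -0.5, 0.3]
width: 0.999
gripper_force: 0.0
```

>>> step_arm:
  commands:
    - [[-0.018, -0.015, -0.2, 0, 0, -0.015, -1], [-0.018, -0.015, -0.4, 0, 0, -0.015, -1], [-0.018, -0.015, -0.6, 0, 0, -0.015, -1], [-0.018, -0.015, -0.773, 0, 0, -0.015, -1], [-0.018, -0.015, -0.773, 0, 0, -0.015, 1]]

```text
time_s: 2.42
ee_pos: [0.4618, -0.3497, 0.0936]
orientation: [[0.056, 0.998, -0.005], [0.998, -0.056, 0.004], [0.004, -0.005, -1.0]]
contact_force: [-1.5, 0.1, -0.1]
width: 0.952
gripper_force: 0.0
```

>>> step_arm:
  commands:
    - [[0, 0, 0, 0, 0, 0, 1], [0, 0, 0, 0, 0, 0, 1], [0, 0, 0, 0, 0, 0, 1], [0, 0, 0, 0, 0, 0, 1], [0, 0, 0, 0, 0, 0, 1]]
  squeeze: 60

```text
time_s: 2.83
ee_pos: [0.4645, -0.3521, 0.0993]
orientation: [[0.057, 0.998, 0.002], [0.998, -0.057, -0.001], [-0.001, 0.002, -1.0]]
contact_force: [0.6, -0.5, 0.4]
width: 0.596
gripper_force: 0.0
```

>>> step_arm:
  commands:
    - [[0, 0, 0, 0, 0, 0, 1], [0, 0, 0, 0, 0, 0, 1], [0, 0, 0, 0, 0, 0, 1], [0, 0, 0, 0, 0, 0, 1], [0, 0, 0, 0, 0, 0, 1]]

```text
time_s: 3.25
ee_pos: [0.464, -0.3516, 0.0979]
orientation: [[0.056, 0.998, -0.0], [0.998, -0.056, 0.0], [0.0, -0.0, -1.0]]
contact_force: [0.1, 0.8, -0.3]
width: 0.229
gripper_force: 0.0
```

>>> step_arm:
  commands:
    - [[0, 0, 0, 0, 0, 0, 1], [0, 0, 0, 0, 0, 0, 1], [0, 0, 0, 0, 0, 0, 1], [0, 0, 0, 0, 0, 0, 1], [0, 0, 0, 0, 0, 0, 1]]

```text
time_s: 3.67
ee_pos: [0.4641, -0.3517, 0.098]
orientation: [[0.056, 0.998, 0.0], [0.998, -0.056, -0.0], [-0.0, 0.0, -1.0]]
contact_force: [2.4, -0.9, 0.2]
width: 0.152
gripper_force: 60.0
```

>>> step_arm:
  commands:
    - [[0, 0, 0.03, 0, 0, 0, 1], [0, 0, 0.11, 0, 0, 0, 1], [0, 0, 0.22, 0, 0, 0, 1], [0, 0, 0.34, 0, 0, 0, 1], [0, 0, 0.45, 0, 0, 0, 1]]

```text
time_s: 4.08
ee_pos: [0.4635, -0.3513, 0.1668]
orientation: [[0.056, 0.998, -0.001], [0.998, -0.056, 0.0], [0.0, -0.001, -1.0]]
contact_force: [0.5, -0.4, -6.1]
width: 0.151
gripper_force: 60.0
```

>>> step_arm:
  commands:
    - [[0, 0, 0.05, 0, 0, 0, 1], [0.008, 0.03, 0.06, 0, 0, 0, 1], [0.025, 0.08, 0.06, 0, 0, 0, 1], [0.055, 0.17, 0.06, 0, 0, 0, 1], [0.1, 0.3, 0.06, 0, 0, 0, 1]]

```text
time_s: 4.5
ee_pos: [0.4785, -0.3055, 0.1734]
orientation: [[0.057, 0.998, -0.001], [0.998, -0.057, 0.001], [0.001, -0.001, -1.0]]
contact_force: [0.2, -0.2, -6.2]
width: 0.149
gripper_force: 60.0
```

```bash
python3 - <<'E'
from h import *
p,d=snap('side','s1'); p=cv2.resize(p[250:480,180:470],None,fx=2,fy=2); cv2.imwrite('pics/s1c.png',p)
pt('side','basket_handle');pt('side','basket_lip0',2);pt('side','basket_floor')
E
```

```text
side basket_handle [ 0.478 -0.302  0.191] 0.58
side basket_lip0 [ 0.36  -0.296  0.108] 0.96
side basket_lip0 [ 0.598 -0.308  0.108] 0.94
side basket_floor [ 0.48  -0.301  0.088] 0.96
```

View pics/s1c.png

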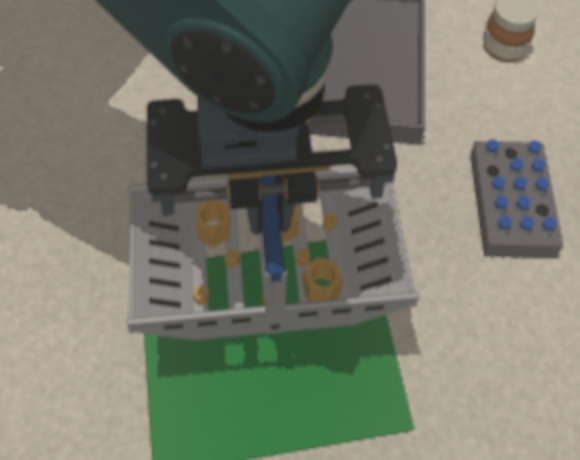

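The crop shows the basket held level in the side view, clear of the mat. Three large nuts are visible at about (213,222), (290,220) and (322,280), along with the small nuts still on the cross bars. I'm carrying it over the tray gently.

>>> step_arm:
  commands:
    - [[0.013, 0.038, 0, 0, 0, 0, 1], [0.038, 0.113, 0, 0, 0, 0, 1], [0.077, 0.226, 0, 0, 0, 0, 1], [0.128, 0.376, 0, 0, 0, 0, 1], [0.18, 0.526, 0, 0, 0, 0, 1]]

```text
time_s: 5.12
ee_pos: [0.5061, -0.2265, 0.1743]
orientation: [[0.058, 0.998, -0.0], [0.998, -0.058, 0.0], [0.0, -0.0, -1.0]]
contact_force: [0.4, -0.1, -6.7]
width: 0.15
gripper_force: 60.0
```

>>> step_arm:
  commands:
    - [[0.058, 0.169, 0, 0, 0, 0, 1], [0.115, 0.338, 0, 0, 0, 0, 1], [0.173, 0.508, 0, 0, 0, 0, 1], [0.23, 0.677, 0, 0, 0, 0, 1], [0.288, 0.846, 0, 0, 0, 0, 1]]

```text
time_s: 5.53
ee_pos: [0.5493, -0.0989, 0.1744]
orientation: [[0.057, 0.998, -0.0], [0.998, -0.057, 0.0], [0.0, -0.0, -1.0]]
contact_force: [0.2, 0.4, -6.1]
width: 0.149
gripper_force: 60.0
```

>>> step_arm:
  commands:
    - [[0.051, 0.15, -0.01, 0, 0, 0, 1], [0.096, 0.282, -0.03, 0, 0, 0, 1], [0.134, 0.395, -0.05, 0, 0, 0, 1], [0.16, 0.47, -0.06, 0, 0, 0, 1], [0.173, 0.508, -0.07, 0, 0, 0, 1]]

```text
time_s: 5.95
ee_pos: [0.5753, -0.023, 0.1637]
orientation: [[0.056, 0.998, -0.0], [0.998, -0.056, 0.0], [0.0, -0.0, -1.0]]
contact_force: [-0.3, -0.5, -6.1]
width: 0.149
gripper_force: 60.0
```

```bash
python3 - <<'E'
from h import *
p,d=snap('side','s2'); p=cv2.resize(p[180:370,220:460],None,fx=2.5,fy=2.5); cv2.imwrite('pics/s2c.png',p)
snap('top','t2')
pt('top','tray');pt('side','tray');pt('side','basket_floor');pt('top','basket_floor')
print(env.sense()['ee_pos'])
E
```

```text
side tray [ 0.585 -0.025  0.   ] 0.61
side basket_floor [ 0.577 -0.022  0.074] 0.98
[ 0.57494917 -0.02533849  0.16407042]
```

View pics/s2c.png

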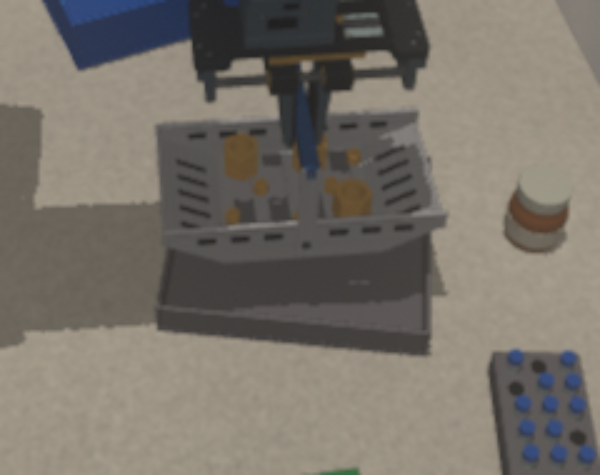

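The basket floor is above the tray with all the nuts still in it. Starting the shake along x.

>>> step_arm:
  commands:
    - [[0.1, 0, 0, 0, 0, 0, 1], [-0.08, 0, 0, 0, 0, 0, 1], [0.1, 0, 0, 0, 0, 0, 1], [-0.08, 0, 0, 0, 0, 0, 1], [0.1, 0, 0, 0, 0, 0, 1]]

```text
time_s: 6.67
ee_pos: [0.5806, -0.0249, 0.1604]
orientation: [[0.057, 0.998, -0.012], [0.998, -0.057, 0.001], [0.0, -0.012, -1.0]]
contact_force: [-2.0, -0.7, -4.4]
width: 0.151
gripper_force: 60.0
```

>>> step_arm:
  commands:
    - [[-0.18, 0, 0, 0, 0, 0, 1], [0, 0, 0, 0, 0, 0, 1], [-0.18, 0, 0, 0, 0, 0, 1], [0, 0, 0, 0, 0, 0, 1], [-0.06, 0, 0, 0, 0, 0, 1]]

```text
time_s: 7.08
ee_pos: [0.5836, -0.0255, 0.1641]
orientation: [[0.058, 0.998, 0.002], [0.998, -0.058, -0.0], [-0.0, 0.002, -1.0]]
contact_force: [3.2, 0.3, -4.7]
width: 0.149
gripper_force: 60.0
```

```bash
cat > look.py <<'E'
from h import *
import sys
snap('side','x')
def cnt(t):
    r=nets.spot_point('side',t)
    for q in r:
        if q['confidence']>.3: print(t,np.round(q['position'],3),round(q['confidence'],2))
cnt('small0_mid');cnt('large0_mid')
p,d=optics.grab_frame('side')
cv2.imwrite('pics/%s.png'%sys.argv[1],cv2.resize(p[180:370,220:460],None,fx=2.5,fy=2.5))
print(env.sense()['ee_pos'],env.sense()['time_s'])
E
python3 look.py s3
```

```text
large0_mid [0.541 0.013 0.087] 0.72
[ 0.58113994 -0.02511164  0.16420954] 7.2833
```

View pics/s3.png

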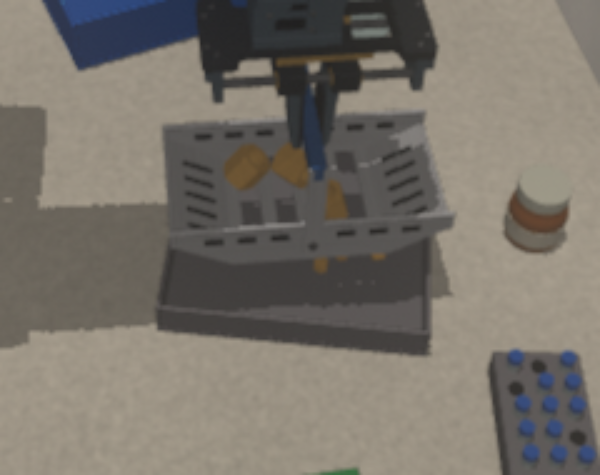

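Three small nuts are visible in the tray, at about (320,265), (340,257) and (378,255), and the three large ones are in the basket. I'll shake once more, then raise the basket to count the nuts in the tray.

>>> step_arm:
  commands:
    - [[0.09, 0, 0, 0, 0, 0, 1], [-0.09, 0, 0, 0, 0, 0, 1], [0.09, 0.03, 0, 0, 0, 0, 1], [-0.09, 0.03, 0, 0, 0, 0, 1], [0.09, 0, 0, 0, 0, 0, 1]]

```text
time_s: 7.7
ee_pos: [0.5853, -0.0238, 0.1604]
orientation: [[0.056, 0.998, -0.012], [0.998, -0.056, 0.001], [0.0, -0.012, -1.0]]
contact_force: [-4.0, 0.2, -6.8]
width: 0.154
gripper_force: 60.0
```

>>> step_arm:
  commands:
    - [[-0.18, 0, 0, 0, 0, 0, 1], [0, 0, 0, 0, 0, 0, 1], [-0.18, 0, 0, 0, 0, 0, 1], [-0.05, 0, 0, 0, 0, 0, 1], [-0.09, 0, 0, 0, 0, 0, 1]]

```text
time_s: 8.12
ee_pos: [0.5831, -0.025, 0.1643]
orientation: [[0.057, 0.998, 0.002], [0.998, -0.057, -0.0], [-0.0, 0.002, -1.0]]
contact_force: [2.7, -0.1, -5.9]
width: 0.148
gripper_force: 60.0
```

>>> step_arm:
  commands:
    - [[0, 0, 0.05, 0, 0, 0, 1], [0, 0, 0.2, 0, 0, 0, 1], [0, 0, 0.4, 0, 0, 0, 1], [0, 0, 0.6, 0, 0, 0, 1], [0, 0, 0.8, 0, 0, 0, 1]]

```text
time_s: 8.53
ee_pos: [0.5808, -0.0248, 0.2861]
orientation: [[0.057, 0.998, 0.0], [0.998, -0.057, -0.0], [-0.0, 0.0, -1.0]]
contact_force: [0.5, 0.7, -4.6]
width: 0.15
gripper_force: 60.0
```

```bash
python3 look.py s4
```

```text
small0_mid [0.602 0.017 0.207] 0.69
small0_mid [0.598 0.057 0.012] 0.5
small0_mid [ 0.601 -0.049  0.011] 0.31
large0_mid [0.536 0.015 0.209] 0.52
[ 0.58120321 -0.02475919  0.28473556] 8.7333
```

View pics/s4.png

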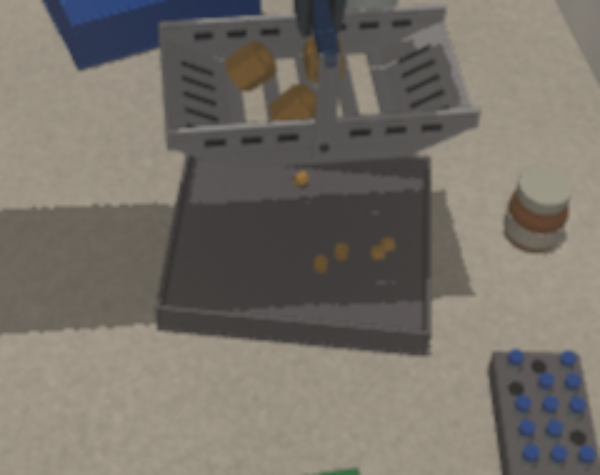

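The crop shows all five small nuts in the tray, at about (301,178), (320,264), (342,252), (378,253) and (388,244). The three large nuts are in the basket at (250,65), (294,105) and (318,60). The network's "small" at z = 0.207 is the large nut half hidden by the bar. Moving over the bin with a yaw of about +28°.

>>> step_arm:
  commands:
    - [[-0.014, 0.053, 0, 0, 0, 0.02, 1], [-0.043, 0.16, 0, 0, 0, 0.06, 1], [-0.08, 0.294, 0, 0, 0, 0.11, 1], [-0.122, 0.454, 0, 0, 0, 0.167, 1], [-0.173, 0.64, 0, 0, 0, 0.235, 1]]

```text
time_s: 9.15
ee_pos: [0.5539, 0.0721, 0.2822]
orientation: [[-0.062, 0.998, -0.003], [0.998, 0.062, -0.0], [-0.0, -0.003, -1.0]]
contact_force: [0.3, -0.3, -6.0]
width: 0.147
gripper_force: 60.0
```

>>> step_arm:
  commands:
    - [[-0.05, 0.187, 0, 0, 0, 0.07, 1], [-0.1, 0.374, 0, 0, 0, 0.14, 1], [-0.15, 0.56, 0, 0, 0, 0.21, 1], [-0.2, 0.748, 0, 0, 0, 0.275, 1], [-0.252, 0.934, 0, 0, 0, 0.343, 1]]

```text
time_s: 9.57
ee_pos: [0.5157, 0.2129, 0.2822]
orientation: [[-0.233, 0.973, -0.003], [0.973, 0.233, -0.001], [-0.0, -0.003, -1.0]]
contact_force: [0.3, -0.2, -6.2]
width: 0.15
gripper_force: 60.0
```

>>> step_arm:
  commands:
    - [[-0.05, 0.187, 0, 0, 0, 0.07, 1], [-0.1, 0.374, 0, 0, 0, 0.14, 1], [-0.144, 0.534, 0, 0, 0, 0.2, 1], [-0.187, 0.694, 0, 0, 0, 0.255, 1], [-0.223, 0.828, 0, 0, 0, 0.304, 1]]

```text
time_s: 9.98
ee_pos: [0.4821, 0.3371, 0.2821]
orientation: [[-0.377, 0.926, -0.003], [0.926, 0.377, -0.001], [-0.0, -0.003, -1.0]]
contact_force: [0.1, -0.4, -5.2]
width: 0.154
gripper_force: 60.0
```

>>> step_arm:
  commands:
    - [[-0.029, 0.107, 0, 0, 0, 0.04, 1], [-0.05, 0.187, 0, 0, 0, 0.07, 1], [-0.065, 0.24, 0, 0, 0, 0.09, 1], [-0.072, 0.267, 0, 0, 0, 0.1, 1], [-0.072, 0.267, 0, 0, 0, 0.1, 1]]

```text
time_s: 10.4
ee_pos: [0.4728, 0.3759, 0.2834]
orientation: [[-0.421, 0.907, -0.001], [0.907, 0.421, -0.001], [-0.0, -0.001, -1.0]]
contact_force: [0.2, -0.1, -5.3]
width: 0.153
gripper_force: 60.0
```

```bash
python3 - <<'E'
from h import *
p=cv2.imread('pics/side0.png'); 
snap('side','s5'); pt('side','bin',2);pt('side','basket_lip0',2)
# bin rim check from the first pictures (clear view): corners of blob at rim height .065
for c,pts in(('top',[(120,237),(195,219),(215,300),(137,320)]),('side',[(229,152),(299,137),(323,184),(250,202)])):
    m=optics.camera_model(c);K=np.array(m['mtx']);R=np.array(m['rotation']);o=np.array(m['xyz'])
    w=[]
    for u in pts:
        r=R@np.linalg.solve(K,[*u,1]); z=.065 if c=='top' or u!=(250,202) else 0; w.append((o+r*(z-o[2])/r[2])[:2])
    print(c,np.round(w,3).tolist(),np.round(np.mean(w,0),3))
s=env.sense();print(s['ee_pos'],np.round(s['joint_positions'],3))
E
```

```text
side bin [0.471 0.378 0.003] 0.97
side basket_lip0 [0.364 0.328 0.216] 0.89
side basket_lip0 [0.58  0.429 0.218] 0.57
top [[0.545, 0.491], [0.593, 0.305], [0.389, 0.244], [0.339, 0.432]] [0.466 0.368]
side [[0.342, 0.429], [0.549, 0.475], [0.586, 0.252], [0.387, 0.281]] [0.466 0.359]
[0.4732916  0.37506646 0.2838434 ] [ 0.632  0.152  1.888 -0.     1.102  0.198]
```

The side camera's network puts the bin centre at (0.471, 0.378), which agrees with the first look. The basket is centred over it. Tipping the outer lip down about the bar in stages, lowering a little at the same time.

>>> step_arm:
  commands:
    - [[-0.01, -0.005, -0.07, -0.07, 0.15, 0, 1], [-0.02, -0.01, -0.15, -0.16, 0.34, 0, 1], [-0.03, -0.015, -0.23, -0.25, 0.53, 0, 1], [-0.04, -0.02, -0.3, -0.34, 0.72, 0, 1], [-0.055, -0.025, -0.37, -0.42, 0.907, 0, 1]]

```text
time_s: 10.97
ee_pos: [0.4658, 0.3717, 0.2286]
orientation: [[-0.42, 0.795, -0.438], [0.908, 0.368, -0.202], [0.001, -0.482, -0.876]]
contact_force: [-0.6, -0.9, -5.3]
width: 0.149
gripper_force: 60.0
```

>>> step_arm:
  commands:
    - [[-0.008, -0.004, 0.01, -0.08, 0.18, 0, 1], [-0.016, -0.008, 0.017, -0.16, 0.36, 0, 1], [-0.024, -0.012, 0.026, -0.25, 0.54, 0, 1], [-0.032, -0.016, 0.034, -0.34, 0.72, 0, 1], [-0.04, -0.02, 0.043, -0.42, 0.907, 0, 1]]

```text
time_s: 11.38
ee_pos: [0.46, 0.3688, 0.2352]
orientation: [[-0.42, 0.489, -0.765], [0.908, 0.227, -0.353], [0.001, -0.842, -0.539]]
contact_force: [-1.4, -0.6, -11.9]
width: 0.146
gripper_force: 60.0
```

>>> step_arm:
  commands:
    - [[-0.006, -0.003, 0.015, -0.1, 0.22, 0, 1], [-0.012, -0.006, 0.03, -0.21, 0.454, 0, 1], [-0.012, -0.006, 0.03, -0.21, 0.454, 0, 1], [-0.012, -0.006, 0.03, -0.21, 0.454, 0, 1], [-0.012, -0.006, 0.03, -0.21, 0.454, 0, 1]]

```text
time_s: 11.8
ee_pos: [0.4576, 0.368, 0.2397]
orientation: [[-0.42, 0.291, -0.86], [0.908, 0.136, -0.397], [0.001, -0.947, -0.321]]
contact_force: [-0.6, -0.2, -1.8]
width: 0.149
gripper_force: 60.0
```

```bash
python3 - <<'E'
from h import *
p,d=snap('side','s6'); q,d=snap('top','t6')
a=cv2.resize(p[60:260,180:420],None,fx=1.6,fy=1.6); b=cv2.resize(q[180:380,80:320],None,fx=1.6,fy=1.6)
cv2.imwrite('pics/c6.png',np.hstack([a,b]))
for c in('side','top'):
  for q in nets.spot_point(c,'large0_mid'): print(c,np.round(q['position'],3),round(q['confidence'],2))
s=env.sense();print(s['ee_pos'],np.round(s['joint_positions'],3),s['contact_force'])
E
```

```text
side [0.508 0.429 0.021] 0.54
top [0.507 0.428 0.018] 0.49
top [ 0.582 -0.024 -0.001] 0.47
top [ 0.663 -0.032  0.012] 0.45
[0.4572893  0.36824458 0.24063432] [0.576 0.752 1.458 0.164 2.167 0.137] [-0.24946468 -0.18325169 -2.62952321]
```

View pics/c6.png

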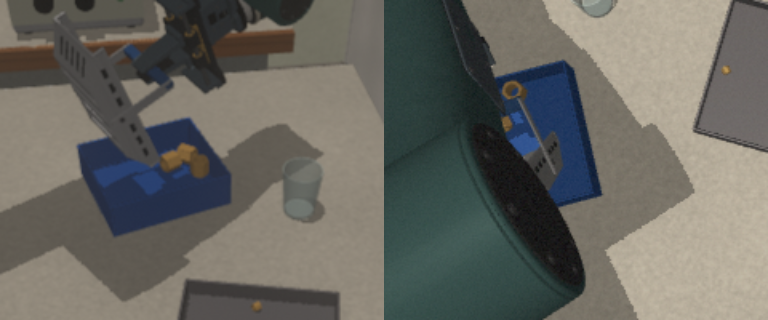

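The side crop shows all three large nuts in the bin, at about (173,160), (187,152) and (200,166). The force reading has fallen to the empty basket's weight. Levelling the basket and rising.

>>> step_arm:
  commands:
    - [[0, 0, 0.1, 0.07, -0.15, 0, 1], [0, 0, 0.2, 0.14, -0.3, 0, 1], [0, 0, 0.3, 0.24, -0.5, 0, 1], [0, 0, 0.4, 0.34, -0.7, 0, 1], [0, 0, 0.5, 0.42, -0.907, 0, 1]]

```text
time_s: 12.42
ee_pos: [0.4575, 0.3682, 0.3161]
orientation: [[-0.421, 0.668, -0.613], [0.907, 0.311, -0.283], [0.001, -0.676, -0.737]]
contact_force: [-0.1, -0.4, -3.7]
width: 0.152
gripper_force: 60.0
```

>>> step_arm:
  commands:
    - [[0, 0, 0, 0.08, -0.18, 0, 1], [0, 0, 0, 0.16, -0.36, 0, 1], [0, 0, 0, 0.25, -0.54, 0, 1], [0, 0, 0, 0.34, -0.72, 0, 1], [0, 0, 0, 0.42, -0.907, 0, 1]]

```text
time_s: 12.83
ee_pos: [0.4572, 0.3681, 0.3158]
orientation: [[-0.421, 0.88, -0.218], [0.907, 0.409, -0.1], [0.001, -0.24, -0.971]]
contact_force: [-0.1, 0.3, -2.6]
width: 0.146
gripper_force: 60.0
```

>>> step_arm:
  commands:
    - [[0.02, -0.06, 0, 0.08, -0.18, 0, 1], [0.05, -0.16, 0, 0.15, -0.32, 0, 1], [0.08, -0.3, 0, 0.21, -0.45, 0, 1], [0.12, -0.45, 0, 0.21, -0.454, 0, 1], [0.17, -0.64, 0, 0.21, -0.454, 0, 1]]

```text
time_s: 13.25
ee_pos: [0.4815, 0.2715, 0.3156]
orientation: [[-0.422, 0.906, 0.002], [0.906, 0.422, 0.001], [0.0, 0.003, -1.0]]
contact_force: [-0.4, 0.5, -3.3]
width: 0.15
gripper_force: 60.0
```

>>> step_arm:
  commands:
    - [[0.03, -0.18, 0, 0, 0, -0.04, 1], [0.06, -0.37, 0, 0, 0, -0.08, 1], [0.09, -0.56, 0, 0, 0, -0.12, 1], [0.12, -0.75, 0, 0, 0, -0.16, 1], [0.15, -0.94, 0, 0, 0, -0.2, 1]]

```text
time_s: 13.67
ee_pos: [0.5047, 0.1297, 0.3152]
orientation: [[-0.328, 0.945, 0.002], [0.945, 0.328, 0.0], [-0.0, 0.002, -1.0]]
contact_force: [1.6, -0.6, -2.9]
width: 0.153
gripper_force: 60.0
```

>>> step_arm:
  commands:
    - [[0.0, -0.19, 0, 0, 0, -0.06, 1], [0.0, -0.38, 0, 0, 0, -0.12, 1], [0.0, -0.57, 0, 0, 0, -0.18, 1], [0.0, -0.76, 0, 0, 0, -0.24, 1], [0.0, -0.95, 0, 0, 0, -0.3, 1]]

```text
time_s: 14.08
ee_pos: [0.5045, -0.0127, 0.3152]
orientation: [[-0.182, 0.983, 0.002], [0.983, 0.182, -0.0], [-0.001, 0.002, -1.0]]
contact_force: [0.3, 0.3, -2.3]
width: 0.152
gripper_force: 60.0
```

>>> step_arm:
  commands:
    - [[-0.02, -0.19, 0, 0, 0, -0.06, 1], [-0.04, -0.38, 0, 0, 0, -0.12, 1], [-0.06, -0.57, 0, 0, 0, -0.18, 1], [-0.08, -0.76, 0, 0, 0, -0.24, 1], [-0.1, -0.95, 0, 0, 0, -0.3, 1]]

```text
time_s: 14.5
ee_pos: [0.4894, -0.1551, 0.3153]
orientation: [[-0.033, 0.999, 0.002], [0.999, 0.033, -0.001], [-0.001, 0.002, -1.0]]
contact_force: [0.4, 0.6, -2.6]
width: 0.148
gripper_force: 60.0
```

>>> step_arm:
  commands:
    - [[-0.03, -0.19, 0, 0, 0, -0.06, 1], [-0.06, -0.38, 0, 0, 0, -0.12, 1], [-0.09, -0.57, 0, 0, 0, -0.17, 1], [-0.12, -0.73, 0, 0, 0, -0.18, 1], [-0.14, -0.85, 0, 0, 0, -0.18, 1]]

```text
time_s: 14.92
ee_pos: [0.4682, -0.283, 0.3152]
orientation: [[0.057, 0.998, 0.001], [0.998, -0.056, -0.001], [-0.001, 0.001, -1.0]]
contact_force: [0.5, 0.2, -3.1]
width: 0.15
gripper_force: 60.0
```

>>> step_arm:
  commands:
    - [[0, -0.1, 0, 0, 0, 0, 1], [0, -0.18, 0, 0, 0, 0, 1], [0, -0.24, 0, 0, 0, 0, 1], [0, -0.26, 0, 0, 0, 0, 1], [0, -0.26, 0, 0, 0, 0, 1]]

```text
time_s: 15.33
ee_pos: [0.4692, -0.3205, 0.3144]
orientation: [[0.056, 0.998, 0.0], [0.998, -0.056, 0.0], [0.0, 0.0, -1.0]]
contact_force: [0.8, 1.1, -3.1]
width: 0.148
gripper_force: 60.0
```

```bash
python3 - <<'E'
from h import *
snap('side','s7'); pt('side','basket_lip0',2);pt('side','basket_floor');pt('side','mat')
s=env.sense();print(s['ee_pos'],np.round(s['orientation'],3).tolist(),s['contact_force'],s['time_s'])
E
```

```text
side basket_lip0 [ 0.589 -0.326  0.247] 0.85
side basket_lip0 [ 0.351 -0.316  0.245] 0.72
side basket_floor [ 0.469 -0.32   0.227] 0.61
side mat [ 0.478 -0.348 -0.002] 0.76
[ 0.46920853 -0.31974326  0.31438808] [[0.055, 0.999, -0.0], [0.999, -0.055, 0.0], [0.0, -0.0, -1.0]] [-1.00651319  0.71228021 -2.65135175] 15.5333
```

>>> step_arm:
  commands:
    - [[0.01, -0.05, -0.12, 0, 0, 0, 1], [0.02, -0.1, -0.32, 0, 0, 0, 1], [0.03, -0.15, -0.54, 0, 0, 0, 1], [0.03, -0.2, -0.76, 0, 0, 0, 1], [0.03, -0.2, -0.93, 0, 0, 0, 1]]

```text
time_s: 15.95
ee_pos: [0.4733, -0.3504, 0.1728]
orientation: [[0.055, 0.998, -0.001], [0.998, -0.055, 0.0], [0.0, -0.001, -1.0]]
contact_force: [0.3, -0.1, -3.6]
width: 0.15
gripper_force: 60.0
```

>>> step_arm:
  commands:
    - [[0, 0, -0.13, 0, 0, 0, 1], [0, 0, -0.25, 0, 0, 0, 1], [0, 0, -0.35, 0, 0, 0, 1], [0, 0, -0.43, 0, 0, 0, 1], [0, 0, -0.47, 0, 0, 0, 1]]

```text
time_s: 16.37
ee_pos: [0.4733, -0.3497, 0.103]
orientation: [[0.055, 0.998, -0.001], [0.998, -0.055, 0.001], [0.001, -0.001, -1.0]]
contact_force: [-0.3, -0.1, -3.2]
width: 0.153
gripper_force: 60.0
```

>>> step_arm:
  commands:
    - [[0, 0, -0.015, 0, 0, 0, 1], [0, 0, -0.03, 0, 0, 0, 1], [0, 0, -0.04, 0, 0, 0, 1], [0, 0, -0.04, 0, 0, 0, 1], [0, 0, -0.04, 0, 0, 0, 1]]

```text
time_s: 16.78
ee_pos: [0.4739, -0.3507, 0.0991]
orientation: [[0.055, 0.998, 0.001], [0.998, -0.055, -0.001], [-0.001, 0.001, -1.0]]
contact_force: [0.8, -0.5, -2.2]
width: 0.149
gripper_force: 60.0
```

>>> step_arm:
  commands:
    - [[0, 0, -0.005, 0, 0, 0, 1], [0, 0, -0.01, 0, 0, 0, 1], [0, 0, -0.01, 0, 0, 0, 1], [0, 0, -0.01, 0, 0, 0, 1], [0, 0, -0.01, 0, 0, 0, 1]]

```text
time_s: 17.2
ee_pos: [0.4743, -0.3508, 0.0987]
orientation: [[0.056, 0.998, 0.001], [0.998, -0.056, -0.001], [-0.001, 0.001, -1.0]]
contact_force: [-4.0, 5.1, 19.3]
width: 0.147
gripper_force: 60.0
```

Standing on the mat; releasing with the arm at the contact height.

>>> step_arm:
  commands:
    - [[0, 0, 0.008, 0, 0, 0, 1], [0, 0, 0.008, 0, 0, 0, -1], [0, 0, 0.008, 0, 0, 0, -1], [0, 0, 0.008, 0, 0, 0, -1], [0, 0, 0.008, 0, 0, 0, -1]]

```text
time_s: 17.62
ee_pos: [0.4736, -0.3505, 0.0981]
orientation: [[0.055, 0.998, 0.0], [0.998, -0.055, -0.0], [-0.0, 0.0, -1.0]]
contact_force: [0.1, 0.4, -0.1]
width: 0.408
gripper_force: 0.0
```

>>> step_arm:
  commands:
    - [[0, 0, 0, 0, 0, 0, -1], [0, 0, 0, 0, 0, 0, -1], [0, 0, 0, 0, 0, 0, -1], [0, 0, 0, 0, 0, 0, -1], [0, 0, 0, 0, 0, 0, -1]]

```text
time_s: 18.03
ee_pos: [0.4736, -0.3504, 0.0981]
orientation: [[0.055, 0.998, -0.0], [0.998, -0.055, -0.0], [-0.0, -0.0, -1.0]]
contact_force: [-0.5, 0.5, 0.4]
width: 0.778
gripper_force: 0.0
```

>>> step_arm:
  commands:
    - [[0, 0, 0.1, 0, 0, 0, -1], [0, 0, 0.3, 0, 0, 0, -1], [0, 0, 0.5, 0, 0, 0, -1], [0, 0, 0.7, 0, 0, 0, -1], [0, 0, 0.9, 0, 0, 0, -1]]

```text
time_s: 18.45
ee_pos: [0.4734, -0.3502, 0.2345]
orientation: [[0.055, 0.998, -0.0], [0.998, -0.055, 0.0], [0.0, -0.0, -1.0]]
contact_force: [-0.3, 0.1, -0.3]
width: 1.0
gripper_force: 0.0
```

>>> step_arm:
  commands:
    - [[-0.1, -0.2, 0.1, 0, 0, 0, -1], [-0.2, -0.45, 0.1, 0, 0, 0, -1], [-0.3, -0.7, 0.1, 0, 0, 0, -1], [-0.4, -0.95, 0.1, 0, 0, 0, -1], [-0.4, -0.95, 0.1, 0, 0, 0, -1]]

```text
time_s: 18.87
ee_pos: [0.4114, -0.498, 0.2484]
orientation: [[0.058, 0.998, 0.0], [0.998, -0.058, -0.002], [-0.002, 0.0, -1.0]]
contact_force: [-0.0, 0.3, -0.4]
width: 1.0
gripper_force: 0.0
```

```bash
python3 - <<'E'
from h import *
p,d=snap('side','s8'); snap('top','t8')
a=p[110:480,150:480]; t=cv2.imread('pics/t8.png')[80:450,90:510]
cv2.imwrite('pics/c8.png',np.hstack([a,t]))
for t in('vial_rack','beaker','jar','basket_floor','basket_handle','mat'): pt('top',t)
pt('side','basket_lip0',2); print(env.sense()['time_s'])
E
```

```text
top vial_rack [ 0.745 -0.237  0.001] 0.97
top jar [ 0.806 -0.032 -0.003] 0.67
top basket_floor [ 0.473 -0.347  0.008] 0.61
top basket_handle [ 0.473 -0.349  0.116] 0.92
top mat [ 0.476 -0.352  0.001] 0.73
19.3167
```

View pics/c8.png

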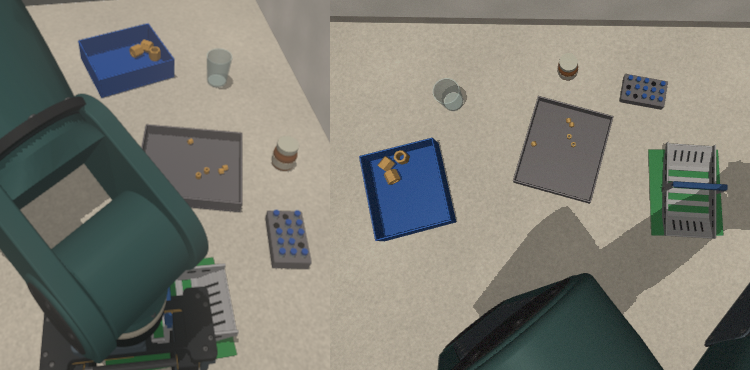

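The picture shows three large nuts in the bin (top crop, about (386,163), (401,157), (392,176)) and five small ones in the tray at (534–574, 120–145). The basket stands empty on the mat at (690,190), and the rack, beaker and jar have not moved. Handing in.

```bash
python3 -c "
from rig import env
print(env.sign_off())"
```

```text
the job is handed in; nothing more can be done
None
```

The job is done and handed in at about 19 s: all five small nuts are in the grey tray, the three large ones are in the blue bin, the empty basket stands upright on the green mat with the gripper clear of it, and the vial rack, beaker and jar were left where they were.

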